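Bolt the scrap-metal strongbox

TASK

Bolt the lid of the blue strongbox: lift the bolt's T handle up out of the notch it rests in, slide the bolt across until it meets the brass end stop, ease it back the few millimetres to the notch just before that stop, lay the handle fully down in this notch and let go. Work by feel and gently: never force the handle against the metalwork with more than about 20 N. Leave the other things on the box and on the bench where they are.

Things in the scene. Friction and masses are not known exactly. Their poses are not given: they have to be found in the camera images.
- strongbox: fixed low blue steel box, 230 (x) x 290 (y) x 80 mm tall; blue lid on the -y two thirds of its top, grey fixed deck on the rest. Origin: centre of its underside. A barrel bolt lies on its top: the bolt's axis runs along the box's y, at x = 0, 102 mm above the origin (22 mm above the box top). It locks by sliding to the box's +y, over the seam into a staple on the grey deck
- start_notch (a point): point on the bolt's axis abreast of the start notch (box x 0, y -35, z 102 mm); fixed to the box, its axes are the box's. The notch, 13 mm wide and open upwards, is in a steel guide plate that stands on the box top 15 to 19 mm from the axis on the -x side, top edge 10 mm above the axis
- staple (a point): centre of the steel staple on the grey deck that takes the bolt's tip (box x 0, y 82, z 102 mm). Before it, on the lid, is the brass catch: a plate 19 to 23 mm from the axis on the -x side, top edge 13 mm above the axis, with the other 13 mm wide notch, then 3 mm of plate, then the end stop: a brass cheek 5 mm thick across the bolt, up to 20 mm above the axis
- bolt (a joint): slide of the bolt along the box's +y, m: 0 = middle of the start notch. 3 N of friction; stays where left. The catch is screwed on through slots: the middle of its notch is anywhere from 0.043 to 0.067, not measured. Slide the lifted handle gently against the end stop (none before 0.045), then ease it back: the notch's middle is 5.5 mm back from where the stem met the stop
- swing (a joint): turn of the handle about the bolt's axis, rad: 0 = fully down in a notch (it then points to the box's -x, 10 degrees above level), grows as it is lifted, at most 1.5 (near upright). Above 0.7 the stem clears the plates; between the notches they hold it up. Friction of 0.05 N m (near 1 N at the sleeve) holds it where left. 1 N down on the sleeve bears on a plate with 3 N
- handle: the bolt's handle: steel stem 8 mm square standing out square from the bolt's axis, with a black crosswise sleeve (T handle) at its end. Origin on the bolt's axis at the foot of the stem; its y is the bolt's axis. It turns and slides with the bolt
- knob (a point): centre of the handle's grip: a black round sleeve, 16 mm across and 24 mm long, lying crosswise (parallel to the bolt's axis) at the end of the stem, 60 mm from the axis, and turning freely on the stem. Handle down, it is 32 mm above the box top. It can be pinched by its ends from above, the fingers closing along the box's y; it then follows an arc about the bolt's axis. Axes: the handle's
- tin: low round aluminium tin, 40 mm across, 24 mm tall, standing on the rear part of the strongbox top. Origin: centre of its underside. To be left alone
- bezel: brass ring, 34 mm across, 14 mm tall, lying on the rear part of the strongbox top. Origin: centre of its underside. To be left alone
- screwdriver: red-handled screwdriver, 170 mm long, lying in the wooden tool tray. Origin: centre of its underside. To be left alone
- doming: 50 mm steel doming cube standing in the wooden tool tray. Origin: centre of its underside. To be left alone
- beaker: empty glass beaker, 72 mm across, 85 mm tall, behind the strongbox and tray. Origin: centre of its underside. To be left alone
- flask: black bottle with red cap, 52 mm across, 150 mm tall, at the back of the bench. Origin: centre of its underside. To be left alone
- mandrel_stand: steel ring mandrel upright on a round wooden foot 76 mm across, 150 mm tall, at the back of the bench. Origin: centre of its underside. To be left alone

How it is judged:
On the way, in this order (a step that is already met when the one before it is completed fails the run):
1. the handle has been lifted out of its notch (swing above 0.55 rad) (value of joint swing above 0.55 rad), for 0.05 s.
2. the bolt has been slid across (by more than 30 mm) (value of joint bolt above 0.03 m), for 0.05 s.
At the end, for the whole second after the job is handed in: the bolt is slid across by more than 38 mm and its handle lies down in the notch just before the end stop, within 0.15 rad of fully down, let go and at rest (value of joint bolt above 0.038 m and value of joint swing below 0.15 rad and linear speed of handle below 0.01 m/s); the robot touches nothing.
It fails at once if the handle is forced against the bolt's metalwork with more than 20 N (contact force between handle and strongbox above 20 N).
It fails at once if another thing on the box or the bench is moved by more than 20 mm (distance of any of tin, bezel, screwdriver, doming, beaker, flask, mandrel_stand from where it was at the start of the episode above 0.02 m).
It also fails if it takes over 54 s, if anything falls off the work surface, if the arm or the gripper's body presses on something with over 40 N, if the wrist force passes 120 N, or if a joint passes its speed limit or range.

ROBOT

A 6-joint arm with a two-finger parallel gripper is mounted at the origin on the work surface. World frame = base frame: x ahead of the robot, y to its left, z up, the work surface at z = 0. Lengths are in m, angles in rad, forces in N, time in s.
With the tool pointing down it reaches from about 0.4 to 0.825 m from the base axis. Payload 7 kg.
Tool frame: the origin (TCP) lies at the very end of the fingers, on their centre line; the grasp point (between the pads) lies 19 mm behind it; z points along the fingers, y is the direction in which the jaws open and shut (so a half turn about z gives the same grasp; the last joint's range is limited). The gripper opens to 88 mm and grips with 3 to 60 N. Pads are 19 mm wide; open, the fingers measure 130 mm over their backs; the gripper's body (78 mm by 193 mm) begins 47 mm behind the grasp point.
Start: joints at [-0.966, 0.359, 0.012, 0, -1.224, -0.288], TCP at [0.21, -0.641, 0.193] pointing down, gripper open.
Joint ranges: [-3.07, 3.07], [-1.43, 2.12], [-1.02, 1.25], [-3.03, 1.67], [-3.05, -0], [-3.03, 3.03]. Speed limits (rad/s): [2.39, 2.39, 3.01, 3.14, 3.14, 3.14].

INTERFACE

Orientations are given as [roll, pitch, yaw] about the fixed x, y, z axes, in that order (R = Rz(yaw) Ry(pitch) Rx(roll)).
In Python, from station import arm, eyes, job, outline_of gives the robot as it stands.
- The arm moves only by the tool apply_moves, never from a script. Its argument "moves" is a list of rows, each a list of 5 numbers: the opening, from -1 (shut) to 1 (fully open), then the shift along the tool's x, y, z in m, then the turn about the tool's z in rad. A call has 1 to 12 rows; each row shifts and turns the commanded pose from where the row before left it, along the tool's axes as they then stand; what a row does not reach is not made up. A row lasts 1/12 s, in which the tool goes at most 41.7 mm and 7.16 degrees, less where a joint would pass 70% of its speed; a pose out of reach is approached as far as the arm can. A call with a gripper value outside its range is refused whole. The fingers move at their own pace and stop on an object; "newtons" is the grip in N (left out, the last holds). Time passes only in rows, so rows that do not move let the fingers close. It gives the time, the measured TCP pose, the force and the opening at its end, in the units of the state.
- arm.get_state(): the state, without advancing time (a new reading comes with each control period).
- eyes.grab_frame(name): name is "scene" or "side" or "wrist"; returns a dict with "color" (400x640x3 uint8, red, green, blue), "z_map" (400x640 float32, m along the optical axis (not along the pixel's ray), 0 where there is no reading), "camera_matrix" (3x3 intrinsics, pixels), "extrinsics" (4x4, takes a point from camera to world coordinates). Camera axes: x right, y up, looking along -z (the intrinsics and any distortion apply to the point x, -y, -z); pixel columns grow to the right and rows downward; lengths in m; the calibration is good to about 2 mm. A picture is of the moment at which its call begins.
- job.job_done(): hands the job in, once; it reports no verdict.
Trained networks look in a picture, given as the dict that the camera call returned (one of the last four; its "shot" number tells which), for a name from the list of things; names that differ only in an ending like _2 or _b are one class to them, and where a whole thing is asked for, a point or a joint stands for the part that bears it (a point fixed in the world has none). Each returns a list of dicts, best first, with "score" (0 to 1); they miss things now and then, are a little off and sometimes report something else, mostly with a low value. They report only what shows in the picture. A call takes as long as a camera call.
- outline_of(label, picture): "region" (400x640 bool, what is visible of it) and "extent" ([left, top, right, bottom] in pixels, round what is visible of it).
The state is a dict: "t": time; "q": joint angles; "qd": joint speeds; "joint_efforts": joint torques, N m; "eef_pos": TCP position; "ee_rot": TCP orientation; "force": force on the tool from outside, world axes, zero at the start; "moment": the same for the moment, N m; "width": finger opening in m.
Only numpy, scipy, OpenCV 4.12 (cv2) and the standard library are available. Lean on these libraries where they do the work, as an engineer would, in place of code of your own. Each camera call takes 0.05 s, during which the arm holds its last target.

## Working session

There is one attempt and no reset: what is moved stays moved. The work goes in short steps, Python scripts to look and compute and a tool call to move; the robot and the scene stay as the last step left them, time stands still between calls to the robot, and variables do not carry over. Pictures are saved under pics/ and viewed, and the job is handed in when it is done.

Besides the shell and the picture viewer there is one more tool, called after "Emit:" by a JSON object that holds its "method" and its "body". apply_moves: Moves the arm, as the interface text tells. Its arguments: {"type":"object","properties":{"moves":{"type":"array","items":{"type":"array","items":{"type":"number"}}},"newtons":{"type":"number"}},"required":["moves"]}

```bash
mkdir -p pics; ls
python3 - <<'E'
from station import arm, eyes, job, outline_of
import cv2, numpy as np, pickle
s=arm.get_state(); print({k:np.round(v,3) for k,v in s.items()})
for n in ["scene","side","wrist"]:
    f=eyes.grab_frame(n); pickle.dump(f,open(f"pics/{n}0.pkl","wb"))
    cv2.imwrite(f"pics/{n}0.png",f["color"][:,:,::-1])
    print(n,f["camera_matrix"].round(1).tolist(),f["extrinsics"].round(3).tolist())
    for l in ["strongbox","handle","tin","bezel","knob","staple"]:
        try:
            for d in outline_of(l,f)[:2]: print(l,round(d["score"],2),d["extent"],d["region"].sum())
        except Exception as e: print(l,e)
E
```

```text
pics
{'t': np.float64(0.0), 'q': array([-0.966,  0.359,  0.011, -0.   , -1.224, -0.288]), 'qd': array([ 0.001, -0.001,  0.   ,  0.001, -0.001,  0.   ]), 'joint_efforts': array([ 3.0000e-03, -5.8271e+01,  2.9306e+01,  6.9970e+00,  7.0000e-03,
       -0.0000e+00]), 'eef_pos': array([ 0.21 , -0.641,  0.192]), 'ee_rot': array([ 3.14 , -0.   , -2.825]), 'force': array([ 0.523,  0.636, -0.073]), 'moment': array([-0.024,  0.004, -0.014]), 'width': np.float64(0.088)}
scene [[379.0, 0.0, 318.3], [0.0, 379.0, 192.0], [0.0, 0.0, 1.0]] [[0.807, -0.414, 0.422, 0.945], [0.591, 0.558, -0.583, -0.473], [0.006, 0.719, 0.695, 0.636], [0.0, 0.0, 0.0, 1.0]]
strongbox 0.74 [268.9, 104.3, 384.1, 202.8] 8321
tin 0.85 [351.0, 142.8, 366.7, 167.6] 276
bezel 0.65 [360.4, 115.8, 376.4, 131.6] 142
bezel 0.63 [299.5, 122.8, 318.6, 136.0] 82
staple 0.59 [271.0, 100.0, 384.7, 209.2] 8478
side [[363.5, 0.0, 320.1], [0.0, 363.5, 202.9], [0.0, 0.0, 1.0]] [[-0.952, 0.228, -0.203, 0.493], [-0.305, -0.694, 0.653, 0.449], [0.008, 0.683, 0.73, 0.614], [0.0, 0.0, 0.0, 1.0]]
strongbox 0.88 [283.7, 232.7, 454.2, 400.0] 22021
handle 0.54 [362.8, 270.5, 403.0, 291.9] 379
tin 0.96 [292.5, 258.4, 316.6, 283.2] 582
bezel 0.8 [299.7, 345.1, 319.4, 369.2] 269
knob 0.69 [362.0, 269.3, 402.7, 291.4] 409
staple 0.8 [285.0, 231.6, 457.9, 398.6] 22253
wrist [[292.5, 0.0, 325.7], [0.0, 292.5, 198.8], [0.0, 0.0, 1.0]] [[-0.311, -0.911, -0.27, 0.138], [0.95, -0.298, -0.088, -0.665], [-0.0, -0.284, 0.959, 0.384], [0.0, 0.0, 0.0, 1.0]]
```

View pics/scene0.png

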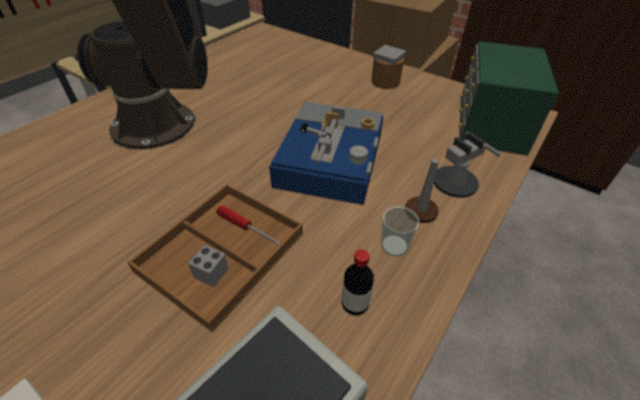

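View pics/side0.png

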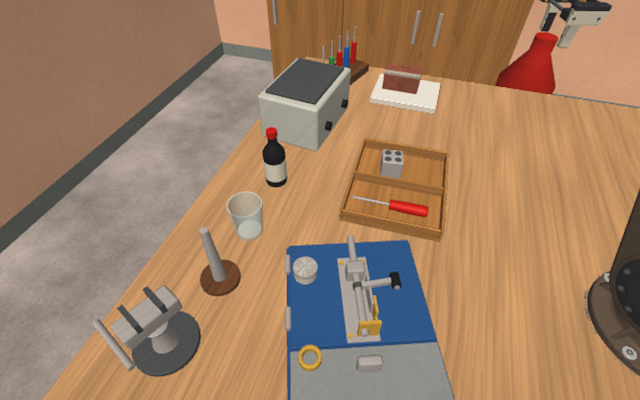

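```bash
cat > h.py <<'E'
import numpy as np, pickle, cv2
def cloud(f):
    z=f["z_map"]; K=f["camera_matrix"]; v,u=np.mgrid[0:z.shape[0],0:z.shape[1]]
    P=np.stack([(u-K[0,2])/K[0,0]*z,-(v-K[1,2])/K[1,1]*z,-z,np.ones_like(z)],-1)
    W=P@f["extrinsics"].T
    W=W[...,:3]; W[z==0]=np.nan
    return W
E
python3 - <<'E'
from h import *
for n in ["scene","side"]:
    f=pickle.load(open(f"pics/{n}0.pkl","rb")); W=cloud(f)
    c=f["color"].astype(int)
    x0,y0,x1,y1=(260,95,395,210) if n=="scene" else (270,220,470,400)
    cv2.imwrite(f"pics/{n}0c.png",cv2.resize(f["color"][y0:y1,x0:x1,::-1],None,fx=5 if n=="scene" else 3.3,fy=5 if n=="scene" else 3.3,interpolation=cv2.INTER_CUBIC))
    z=W[...,2]; m=(z>.07)&(z<.09); m[:, :x0]=0; m[:,x1:]=0; m[:y0]=0;m[y1:]=0
    P=W[m]; print(n,len(P),np.median(P[:,2])); 
    r=cv2.minAreaRect(P[:,:2].astype(np.float32)*1000); print(r)
E
```

```text
scene 5166 0.07939674048625811
((560.455078125, 151.7889862060547), (293.9649353027344, 363.5), 21.167699813842773)
side 19502 0.07971429273457764
((514.1513061523438, 173.63101196289062), (229.93972778320312, 271.2563781738281), 21.65636444091797)
```

Run:
```python
from h import *
pts=[]
for n in ["scene","side"]:
    f=pickle.load(open(f"pics/{n}0.pkl","rb")); W=cloud(f)
    z=W[...,2]; m=((abs(z-.08)<.004)).astype(np.uint8)
    x0,y0,x1,y1=(260,95,395,210) if n=="scene" else (270,220,470,400)
    k=np.zeros_like(m);k[y0:y1,x0:x1]=1; m*=k
    nn,lab,st,_=cv2.connectedComponentsWithStats(m,connectivity=4); i=1+np.argmax(st[1:,4]); 
    m=lab==i
    P=W[m][:,:2]; r=cv2.minAreaRect(P.astype(np.float32)*1000); print(n,len(P),r)
    # extents with percentile in rotated frame
    for a in [21.2,21.7,22.2]:
        t=np.radians(a); e1=np.array([np.cos(t),np.sin(t)]); e2=np.array([-np.sin(t),np.cos(t)])
        print(a,[np.percentile(P@e,[0,.3,1,99,99.7,100]).round(4) for e in (e1,e2)])
```

```text
scene 4746 ((515.2276611328125, 177.358642578125), (227.00979614257812, 282.4655456542969), 21.738737106323242)
21.2 [array([0.4305, 0.4323, 0.434 , 0.6536, 0.6571, 0.6586]), array([-0.163 , -0.1611, -0.1602,  0.1142,  0.1176,  0.1206])]
21.7 [array([0.4308, 0.4319, 0.4337, 0.6529, 0.6562, 0.6578]), array([-0.167 , -0.1659, -0.1649,  0.1097,  0.1131,  0.1155])]
22.2 [array([0.4302, 0.4313, 0.4332, 0.6521, 0.6555, 0.6576]), array([-0.1724, -0.1708, -0.1698,  0.1052,  0.108 ,  0.1109])]
side 11191 ((530.7356567382812, 135.7242889404297), (227.2538299560547, 188.29644775390625), 21.77143096923828)
21.2 [array([0.4297, 0.4316, 0.4331, 0.6523, 0.6557, 0.6577]), array([-0.1603, -0.1576, -0.156 ,  0.0273,  0.0281,  0.0293])]
21.7 [array([0.4296, 0.4312, 0.4325, 0.6521, 0.6551, 0.6569]), array([-0.1643, -0.1624, -0.1607,  0.0227,  0.0233,  0.024 ])]
22.2 [array([0.4287, 0.4306, 0.432 , 0.6517, 0.655 , 0.6566]), array([-0.1695, -0.1673, -0.1655,  0.0181,  0.0189,  0.02  ])]
```

View pics/scene0c.png

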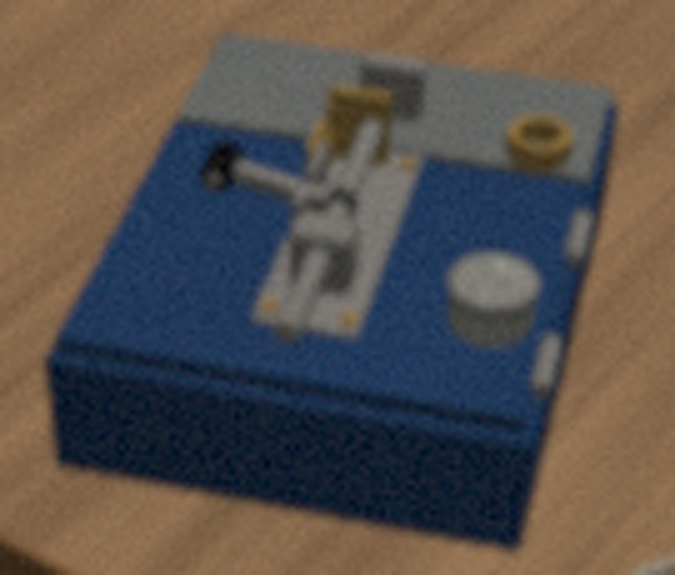

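View pics/side0c.png

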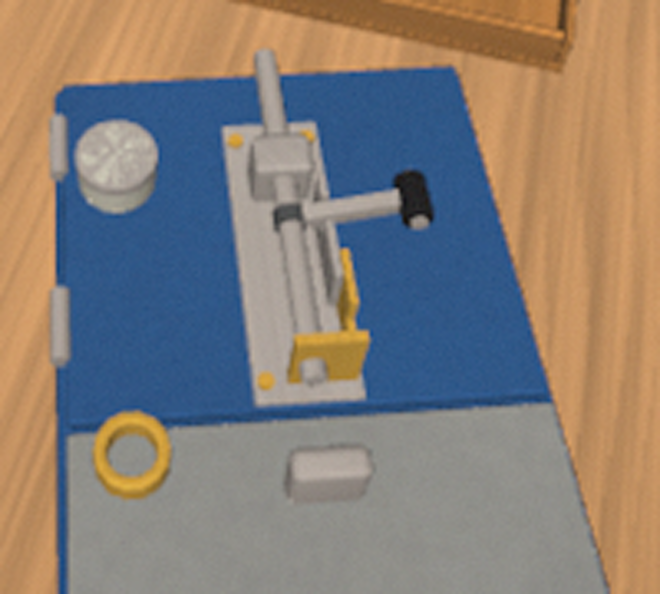

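Run:
```python
from h import *
t=np.radians(21.7); e1=np.array([np.cos(t),np.sin(t)]); e2=np.array([-np.sin(t),np.cos(t)])
c=e1*0.544+e2*(-0.0235); print("centre",c)
for n in ["scene","side"]:
    f=pickle.load(open(f"pics/{n}0.pkl","rb")); W=cloud(f); col=f["color"].astype(int)
    B=np.stack([(W[...,:2]-c)@e1,(W[...,:2]-c)@e2,W[...,2]],-1)*1000
    z=B[...,2]; x=B[...,0]; y=B[...,1]
    inb=(abs(x)<115)&(abs(y)<150)
    dark=(col.max(-1)<60)&inb&(z>95)&(z<130)&(x<-40)
    m=dark; print(n,"knob",m.sum(),[np.percentile(B[m][:,i],[2,50,98]).round(1).tolist() for i in range(3)])
    m=inb&(z>95)&(z<130)&(x<-20)&(y<0)&(y>-70); print(" stem+knob",m.sum(),[np.percentile(B[m][:,i],[1,10,50,90,99]).round(1).tolist() for i in range(3)])
    m=inb&(z>84)&(abs(x)<20)&(y>65)&(y<110); print(" staple",m.sum(),[np.percentile(B[m][:,i],[1,50,99]).round(1).tolist() for i in range(3)])
    brass=inb&(col[...,0]-col[...,2]>60)&(z>84)&(abs(x)<40)
    m=brass; print(" brass",m.sum(),[np.percentile(B[m][:,i],[1,10,50,90,99]).round(1).tolist() for i in range(3)])
    m=brass&(z>113);print(" cheek",m.sum(),[np.percentile(B[m][:,i],[1,10,50,90,99]).round(1).tolist() for i in range(3)])
    for s in (-1,1):
      m=inb&(z>98)&(abs(x)<10)&((y<-70))
    print(" rod",m.sum(),[np.percentile(B[m][:,i],[1,50,99]).round(1).tolist() for i in range(3)] if m.sum() else 0)
    # seam: transition blue -> grey along x=-80
    blue=(col[...,2]-col[...,0]>30)
    m=inb&(abs(z-80)<4)&(x<-40)&(x>-100)&(y>20)&(y<90)
    print(" seam: blue max",np.percentile(y[m&blue],[98,99.5]), "grey min",np.percentile(y[m&~blue],[.5,2,10]))
```

```text
centre [0.51413717 0.17930762]
scene knob 53 [[-68.7, -60.6, -54.5], [-52.4, -44.7, -29.8], [111.0, 119.3, 122.8]]
 stem+knob 150 [[-68.8, -63.3, -47.7, -22.5, -20.1], [-54.4, -49.9, -40.3, -14.0, -4.2], [103.1, 107.4, 113.2, 120.2, 122.8]]
 staple 120 [[-18.2, 1.0, 13.8], [71.0, 75.3, 85.7], [85.4, 104.4, 113.1]]
 brass 1 [[-23.1, -23.1, -23.1, -23.1, -23.1], [6.4, 6.4, 6.4, 6.4, 6.4], [113.4, 113.4, 113.4, 113.4, 113.4]]
 cheek 1 [[-23.1, -23.1, -23.1, -23.1, -23.1], [6.4, 6.4, 6.4, 6.4, 6.4], [113.4, 113.4, 113.4, 113.4, 113.4]]
 rod 149 [[-9.1, -1.2, 9.6], [-138.7, -96.5, -70.3], [98.6, 106.7, 113.3]]
 seam: blue max [49.66095271 50.21459181] grey min [23.05735021 47.87137523 50.99664627]
side knob 116 [[-67.0, -60.3, -55.4], [-45.5, -33.1, -23.8], [114.4, 120.8, 123.2]]
 stem+knob 400 [[-69.1, -64.6, -47.0, -21.8, -20.2], [-49.2, -42.1, -32.9, -10.8, -0.4], [103.9, 108.9, 114.3, 121.4, 122.9]]
 staple 405 [[-19.4, -2.6, 12.9], [75.8, 86.2, 89.2], [85.2, 110.7, 114.5]]
 brass 380 [[-26.2, -24.8, -16.9, 3.1, 16.3], [-96.7, 0.6, 35.6, 36.6, 37.6], [84.2, 90.3, 111.2, 121.3, 122.8]]
 cheek 166 [[-26.2, -25.1, -14.5, 2.1, 4.9], [-9.6, 1.3, 34.5, 36.5, 37.0], [113.1, 113.8, 119.8, 122.3, 123.4]]
 rod 222 [[-9.5, -2.8, 8.8], [-135.1, -100.9, -70.5], [101.5, 106.9, 113.5]]
 seam: blue max [50.8012269  51.74688176] grey min [51.85611827 52.96182392 56.10436284]
```

Scene: the box is at (0.514, 0.179), yaw about 21.7°. The black sleeve is at about side pixel (395,281). The brass cheek is at about side pixel (370,328), and the tin and bezel are on the far (+x) side. I'm moving to hover above the sleeve.

Emit:
{"method": "apply_moves", "body": {"moves": [[1, -0.034, 0.02, 0, -0.062], [1, -0.034, 0.02, 0, 0], [1, -0.034, 0.02, 0, 0], [1, -0.034, 0.02, 0, 0], [1, -0.034, 0.02, 0, 0], [1, -0.034, 0.02, 0, 0], [1, -0.034, 0.02, 0, 0], [1, -0.034, 0.02, 0, 0], [1, -0.034, 0.02, 0, 0], [1, -0.034, 0.02, 0, 0], [1, -0.034, 0.02, 0, 0], [1, -0.034, 0.02, 0, 0]], "newtons": 5}}

```text
t: 2.05
eef_pos: [0.5034, -0.2673, 0.1934]
ee_rot: [-3.141, 0.001, -2.763]
force: [-0.0, -0.7, -0.1]
width: 0.0872
```

Emit:
{"method": "apply_moves", "body": {"moves": [[1, -0.01, 0.031, 0, 0], [1, -0.01, 0.031, 0, 0], [1, -0.01, 0.031, 0, 0], [1, -0.01, 0.031, 0, 0], [1, -0.01, 0.031, 0, 0], [1, -0.01, 0.031, 0, 0], [1, -0.01, 0.031, 0, 0], [1, -0.01, 0.031, 0, 0], [1, -0.01, 0.031, 0, 0], [1, -0.01, 0.031, 0, 0], [1, -0.01, 0.031, 0, 0], [1, -0.01, 0.031, 0, 0]]}}

```text
t: 3.05
eef_pos: [0.476, 0.1225, 0.1934]
ee_rot: [3.141, 0.001, -2.763]
force: [0.3, -1.2, -0.4]
width: 0.0875
```

Emit:
{"method": "apply_moves", "body": {"moves": [[1, 0, 0, 0, 0], [1, 0, 0, 0, 0], [1, 0, 0, 0, 0]]}}

```text
t: 3.3
eef_pos: [0.4762, 0.1209, 0.193]
ee_rot: [-3.142, -0.0, -2.762]
force: [-0.9, -0.3, -0.7]
width: 0.0878
```

```bash
cat >> h.py <<'E'
t=np.radians(21.7); e1=np.array([np.cos(t),np.sin(t)]); e2=np.array([-np.sin(t),np.cos(t)])
c=e1*0.544+e2*(-0.0235)
def box(W): return np.stack([(W[...,:2]-c)@e1,(W[...,:2]-c)@e2,W[...,2]],-1)*1000
E
python3 - <<'E'
from h import *
from station import arm, eyes, outline_of
f=eyes.grab_frame("wrist"); pickle.dump(f,open("pics/wrist1.pkl","wb"))
cv2.imwrite("pics/wrist1.png",f["color"][:,:,::-1])
B=box(cloud(f)); col=f["color"].astype(int); x,y,z=B[...,0],B[...,1],B[...,2]
s=arm.get_state(); print("tcp box",box(s["eef_pos"][None]))
for l in ["handle","tin","bezel"]:
    for d in outline_of(l,f)[:2]: print(l,round(d["score"],2),d["extent"])
def st(n,m): print(n,m.sum(),[np.percentile(B[m][:,i],[1,10,50,90,99]).round(1).tolist() for i in range(3)] if m.sum() else 0)
st("knob",(col.max(-1)<60)&(abs(x+60)<15)&(abs(y+35)<30)&(z>95)&(z<130))
st("knobz",(abs(x+62)<15)&(abs(y+35)<30)&(z>100)&(z<130))
st("stem",(x>-45)&(x<-25)&(abs(y+35)<30)&(z>104)&(z<130))
br=(col[...,0]-col[...,2]>60)&(abs(x)<40)&(abs(y)<70)
st("cheek top",br&(z>118)); st("plate top",br&(z>109)&(z<117)&(x<-15))
st("staple",(abs(x)<25)&(y>65)&(y<110)&(z>108))
st("rod",(abs(x)<12)&(y>-140)&(y<-75)&(z>105))
E
```

```text
tcp box [[-56.93990855 -40.71988038 192.97598949]]
handle 0.97 [316.9, 183.7, 345.8, 235.8]
tin 0.67 [275.3, 292.7, 313.2, 324.2]
tin 0.2 [315.3, 178.1, 346.4, 240.1]
bezel 0.77 [402.9, 291.7, 421.2, 314.4]
bezel 0.22 [229.7, 121.8, 501.3, 320.5]
knob 343 [[-68.7, -67.9, -63.0, -57.7, -55.4], [-46.6, -44.7, -36.3, -27.0, -25.0], [116.2, 117.7, 120.3, 121.7, 122.5]]
knobz 498 [[-69.2, -68.3, -62.2, -52.8, -47.3], [-49.5, -45.7, -36.2, -26.1, -22.3], [114.2, 115.3, 119.6, 121.5, 122.3]]
stem 183 [[-44.8, -42.7, -33.8, -25.9, -25.1], [-40.0, -39.1, -35.2, -8.7, -5.5], [104.5, 109.6, 112.1, 113.9, 115.1]]
cheek top 75 [[-33.9, -25.2, -16.6, -0.1, 2.6], [6.5, 31.2, 32.0, 34.8, 36.3], [118.5, 119.2, 121.0, 122.1, 302.7]]
plate top 145 [[-26.3, -25.8, -24.1, -22.1, -21.5], [-11.3, -8.3, 3.7, 29.2, 31.6], [111.8, 113.0, 114.0, 115.0, 115.7]]
staple 257 [[-19.9, -18.2, -10.4, -1.1, 3.9], [74.9, 76.0, 81.3, 86.1, 87.6], [108.2, 109.5, 111.6, 112.5, 113.3]]
rod 356 [[-10.8, -7.4, -3.7, 0.4, 9.0], [-116.9, -113.4, -94.2, -76.8, -75.3], [105.1, 105.5, 106.7, 111.1, 112.5]]
```

View pics/wrist1.png

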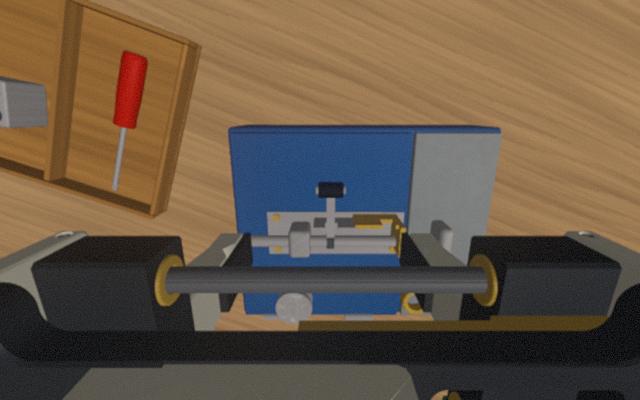

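The wrist view shows the sleeve at (331,190), square to the fingers, with the catch plate at (380,222) and cheek at (402,238). The rod, plate and wrist data shift the box origin by about -2.8 mm in x and -1 mm in y, which puts the sleeve at its nominal spot. I'm going down around it.

```bash
sed -i 's/^c=.*/c=e1*0.5412+e2*(-0.0245)/' h.py; python3 -c "
from h import *;print(c)"
```

```text
[0.51190534 0.1773432 ]
```

Emit:
{"method": "apply_moves", "body": {"moves": [[1, 0.005, 0.005, 0.02, 0], [1, 0, 0, 0.03, 0], [1, 0, 0, 0.03, 0], [1, 0, 0, 0.015, 0], [1, 0, 0, 0.004, 0], [1, 0, 0, 0, 0]]}}

```text
t: 4.0
eef_pos: [0.4695, 0.1227, 0.0932]
ee_rot: [-3.141, -0.002, -2.764]
force: [-0.2, 0.1, 0.4]
width: 0.088
```

Emit:
{"method": "apply_moves", "body": {"moves": [[-1, 0, 0, 0, 0], [-1, 0, 0, 0, 0], [-1, 0, 0, 0, 0], [-1, 0, 0, 0, 0], [-1, 0, 0, 0, 0], [-1, 0, 0, 0, 0]], "newtons": 6}}

```text
t: 4.5
eef_pos: [0.4701, 0.1239, 0.0944]
ee_rot: [3.141, 0.001, -2.763]
force: [-0.0, 0.6, -0.1]
width: 0.0531
```

Run:
```python
from h import *
from station import arm, eyes
s=arm.get_state(); print(box(s["eef_pos"][None]),s["force"],s["width"])
f=eyes.grab_frame("side"); cv2.imwrite("pics/side2.png",cv2.resize(f["color"][200:400,250:490,::-1],None,fx=3,fy=3,interpolation=cv2.INTER_CUBIC))
```

```text
[[-58.62636761 -34.21143845  94.39234958]] [-0.00867219  0.57138695 -0.0869169 ] 0.05308901294884342
```

View pics/side2.png

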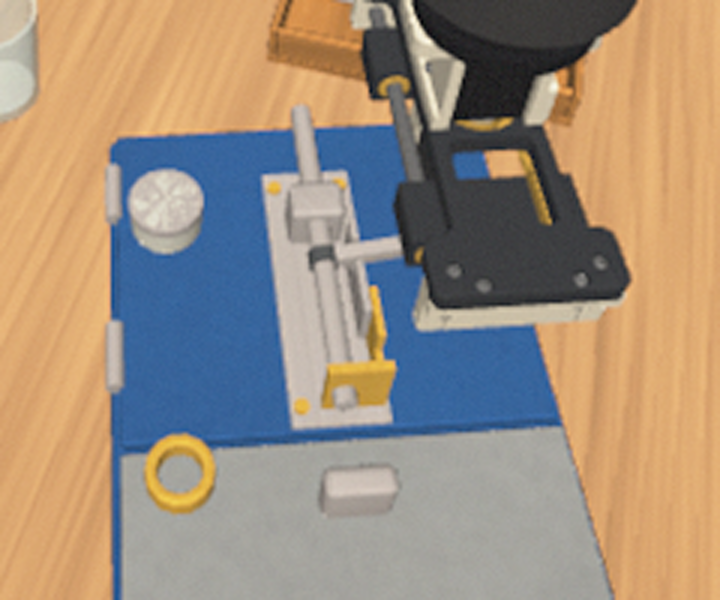

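The fingers straddle the sleeve and are still closing (the stem shows at (370,248), running into the gripper).

Emit:
{"method": "apply_moves", "body": {"moves": [[-1, 0, 0, 0, 0], [-1, 0, 0, 0, 0], [-1, 0, 0, 0, 0], [-1, 0, 0, 0, 0], [-1, 0, 0, 0, 0], [-1, 0, 0, 0, 0]]}}

```text
t: 5.05
eef_pos: [0.4699, 0.1237, 0.0939]
ee_rot: [-3.142, -0.0, -2.763]
force: [-0.3, -1.5, -0.9]
width: 0.0093
```

Run:
```python
from h import *
from station import arm, eyes
s=arm.get_state(); print(box(s["eef_pos"][None]),s["force"],s["moment"],s["width"])
a=[]
for n,(x0,y0) in (("side",(250,200)),("scene",(240,80)),("wrist",(200,140))):
    f=eyes.grab_frame(n); pickle.dump(f,open(f"pics/{n}3.pkl","wb"))
    w=240 if n!="scene" else 160; h=200 if n!="scene" else 133
    k=800/w/2
    a.append(cv2.resize(f["color"][y0:y0+h,x0:x0+w,::-1],(480,400),interpolation=cv2.INTER_CUBIC))
cv2.imwrite("pics/c3.png",cv2.resize(np.vstack([np.hstack(a[:2]),np.hstack([a[2],a[2]*0])]),(720,600)))
```

```text
[[-58.87120003 -34.29377211  93.93508622]] [-0.26096417 -1.47244572 -0.90246351] [0.02589148 0.01655801 0.01309881] 0.009331142724193064
```

View pics/c3.png

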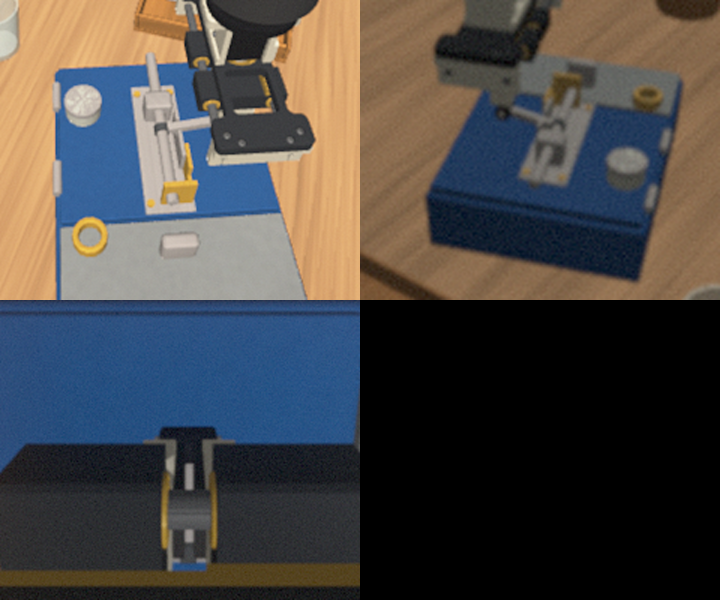

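Run:
```python
from h import *
f=pickle.load(open("pics/wrist3.pkl","rb"))
cv2.imwrite("pics/w3.png",cv2.resize(f["color"][190:350,260:400,::-1],None,fx=3.7,fy=3.7,interpolation=cv2.INTER_CUBIC))
B=box(cloud(f)); print([ (v,u,B[v,u].round(0).tolist()) for v,u in [(235,325),(245,325),(265,325),(300,308),(300,344),(240,310),(240,340),(315,325),(234,300),(234,350)]])
f=pickle.load(open("pics/scene3.pkl","rb"))
cv2.imwrite("pics/s3.png",cv2.resize(f["color"][80:160,260:360,::-1],None,fx=7,fy=7,interpolation=cv2.INTER_CUBIC))
```

```text
[(235, 325, [-62.0, -35.0, 120.0]), (245, 325, [-55.0, -35.0, 119.0]), (265, 325, [-38.0, -35.0, 113.0]), (300, 308, [-83.0, -39.0, 213.0]), (300, 344, [-85.0, -29.0, 216.0]), (240, 310, [-94.0, -39.0, 198.0]), (240, 340, [-69.0, -27.0, 142.0]), (315, 325, [28.0, -35.0, 79.0]), (234, 300, [-69.0, -49.0, 134.0]), (234, 350, [-69.0, -21.0, 133.0])]
```

View pics/w3.png

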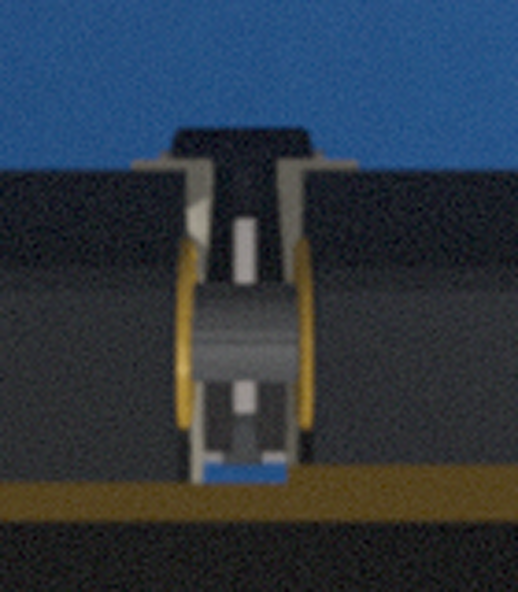

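View pics/s3.png

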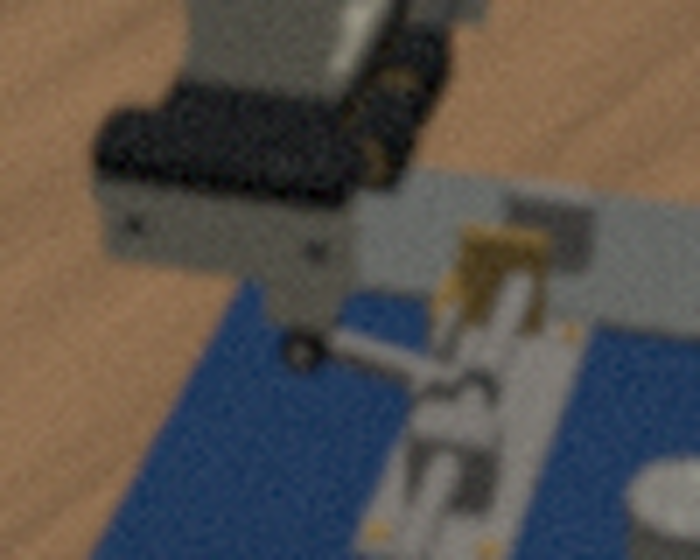

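Run:
```python
from h import *
f=pickle.load(open("pics/scene3.pkl","rb")); B=box(cloud(f))
for v in range(106,138,2): print(v,[B[v,u].round(0).tolist() for u in (298,301,303,305,308)])
f=pickle.load(open("pics/wrist3.pkl","rb")); B=box(cloud(f)); 
for v in (232,236,240,246,252,258): print(v,[(u,B[v,u].round(0).tolist()) for u in (307,312,316,320,325,330,335,340,344)])
f=pickle.load(open("pics/side3.pkl","rb"));
cv2.imwrite("pics/sd3.png",cv2.resize(f["color"][240:330,350:470,::-1],None,fx=6,fy=6,interpolation=cv2.INTER_CUBIC))
```

```text
106 [[-42.0, -129.0, 232.0], [-35.0, -131.0, 234.0], [-31.0, -131.0, 235.0], [-27.0, -133.0, 237.0], [-21.0, -132.0, 237.0]]
108 [[-41.0, -134.0, 230.0], [-36.0, -130.0, 229.0], [-31.0, -133.0, 231.0], [-26.0, -134.0, 233.0], [-21.0, -130.0, 231.0]]
110 [[-42.0, -130.0, 223.0], [-36.0, -131.0, 225.0], [-31.0, -132.0, 226.0], [-27.0, -131.0, 226.0], [-21.0, -130.0, 227.0]]
112 [[-43.0, -128.0, 217.0], [-36.0, -130.0, 219.0], [-32.0, -128.0, 219.0], [-28.0, -129.0, 220.0], [-22.0, -129.0, 222.0]]
114 [[-44.0, -125.0, 211.0], [-38.0, -123.0, 210.0], [-33.0, -126.0, 213.0], [-30.0, -124.0, 212.0], [-21.0, -130.0, 218.0]]
116 [[-46.0, -121.0, 203.0], [-38.0, -125.0, 207.0], [-34.0, -124.0, 207.0], [-30.0, -124.0, 207.0], [-23.0, -125.0, 209.0]]
118 [[-45.0, -123.0, 200.0], [-38.0, -124.0, 201.0], [-34.0, -123.0, 201.0], [-30.0, -123.0, 202.0], [-24.0, -121.0, 201.0]]
120 [[-45.0, -123.0, 194.0], [-39.0, -123.0, 195.0], [-33.0, -126.0, 198.0], [-30.0, -122.0, 196.0], [-23.0, -125.0, 199.0]]
122 [[-68.0, -53.0, 141.0], [-60.0, -56.0, 144.0], [-55.0, -56.0, 145.0], [-51.0, -52.0, 143.0], [-2
[... 1786 characters left out ...]
 (325, [-56.0, -35.0, 121.0]), (330, [-67.0, -32.0, 145.0]), (335, [-68.0, -30.0, 147.0]), (340, [-68.0, -27.0, 147.0]), (344, [-96.0, -29.0, 205.0])]
252 [(307, [-96.0, -40.0, 210.0]), (312, [-65.0, -41.0, 148.0]), (316, [-68.0, -39.0, 153.0]), (320, [-67.0, -37.0, 152.0]), (325, [-49.0, -35.0, 115.0]), (330, [-68.0, -32.0, 153.0]), (335, [-68.0, -30.0, 153.0]), (340, [-66.0, -27.0, 149.0]), (344, [-96.0, -29.0, 210.0])]
258 [(307, [-95.0, -40.0, 211.0]), (312, [-91.0, -39.0, 203.0]), (316, [-68.0, -39.0, 159.0]), (320, [-67.0, -37.0, 159.0]), (325, [-44.0, -35.0, 114.0]), (330, [-67.0, -32.0, 158.0]), (335, [-68.0, -30.0, 159.0]), (340, [-93.0, -30.0, 207.0]), (344, [-95.0, -29.0, 211.0])]
```

View pics/sd3.png

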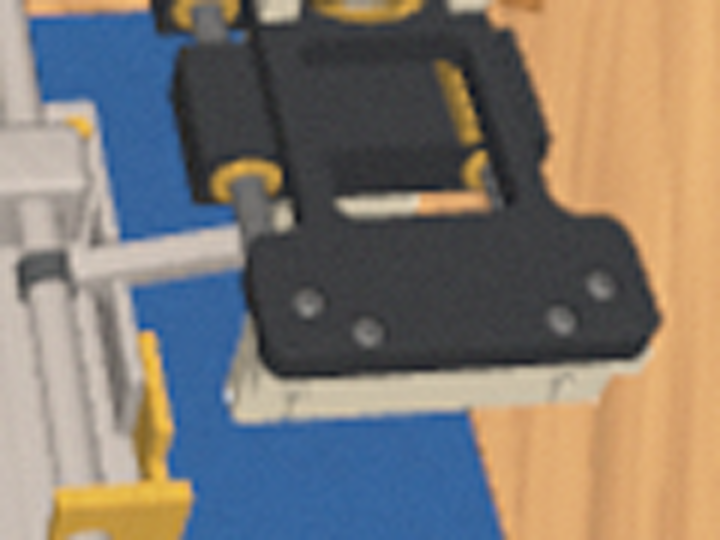

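Run:
```python
from h import *
f=pickle.load(open("pics/scene3.pkl","rb")); B=box(cloud(f)); col=f["color"].astype(int)
for v in range(120,130): print(v,[(B[v,u].round(0).tolist(),int(col[v,u].mean())) for u in (299,301,303)])
for n in ("wrist1","side0","scene0"):
    f=pickle.load(open(f"pics/{n}.pkl","rb")); B=box(cloud(f)); z=B[...,2]
    if n=="wrist1":
        # column profile down left finger
        for v in range(228,290,6): print(v,[(u,B[v,u].round(0).tolist()) for u in (215,225,232,238,245,415,425)])
```

```text
120 [([-43.0, -123.0, 195.0], 70), ([-39.0, -123.0, 195.0], 70), ([-33.0, -126.0, 198.0], 69)]
121 [([-66.0, -51.0, 143.0], 76), ([-39.0, -124.0, 194.0], 74), ([-34.0, -123.0, 194.0], 76)]
122 [([-66.0, -53.0, 142.0], 76), ([-60.0, -56.0, 144.0], 71), ([-55.0, -56.0, 145.0], 71)]
123 [([-66.0, -52.0, 138.0], 73), ([-61.0, -53.0, 139.0], 73), ([-55.0, -57.0, 143.0], 74)]
124 [([-66.0, -53.0, 136.0], 76), ([-61.0, -53.0, 137.0], 73), ([-57.0, -51.0, 136.0], 73)]
125 [([-66.0, -54.0, 134.0], 67), ([-62.0, -51.0, 132.0], 71), ([-56.0, -54.0, 135.0], 77)]
126 [([-66.0, -54.0, 131.0], 64), ([-61.0, -54.0, 132.0], 59), ([-57.0, -52.0, 131.0], 58)]
127 [([-87.0, 13.0, 80.0], 63), ([-65.0, -40.0, 119.0], 43), ([-57.0, -50.0, 127.0], 44)]
128 [([-86.0, 10.0, 79.0], 54), ([-63.0, -46.0, 121.0], 33), ([-59.0, -46.0, 121.0], 30)]
129 [([-86.0, 8.0, 78.0], 50), ([-63.0, -49.0, 120.0], 36), ([-58.0, -47.0, 119.0], 44)]
228 [(215, [27.0, -195.0, 0.0]), (225, [28.0, -182.0, -1.0]), (232, [28.0, -172.0, -2.0]), (238, [-5.0, -137.0, 80.0]), (245, [-5.0, -130.0, 79.0]), (415, [nan, nan, nan]), (425, [-6
[... 1446 characters left out ...]
, [-85.0, -13.0, 308.0]), (425, [-85.0, -10.0, 307.0])]
276 [(215, [-83.0, -72.0, 308.0]), (225, [-84.0, -69.0, 309.0]), (232, [-83.0, -67.0, 307.0]), (238, [-83.0, -65.0, 308.0]), (245, [-85.0, -62.0, 310.0]), (415, [-83.0, -13.0, 308.0]), (425, [-84.0, -10.0, 309.0])]
282 [(215, [-82.0, -71.0, 310.0]), (225, [-83.0, -68.0, 310.0]), (232, [-83.0, -66.0, 310.0]), (238, [-82.0, -65.0, 309.0]), (245, [-82.0, -63.0, 309.0]), (415, [-82.0, -13.0, 309.0]), (425, [-82.0, -10.0, 309.0])]
288 [(215, [-80.0, -72.0, 309.0]), (225, [-80.0, -68.0, 310.0]), (232, [-80.0, -67.0, 309.0]), (238, [-81.0, -65.0, 310.0]), (245, [-80.0, -63.0, 309.0]), (415, [-80.0, -13.0, 310.0]), (425, [-81.0, -10.0, 310.0])]
```

The finger tips read as z≈128 mm in all cameras, while the reported TCP is z=94. At the earlier hover they were at 228 against a reported 193. So the real tips sit about 35 mm above the reported TCP, and the fingers closed just above the sleeve, undisturbed (width 9 mm, no force). I'll reopen and go lower, watching the force.

Emit:
{"method": "apply_moves", "body": {"moves": [[0.2, 0, 0, 0, 0], [0.2, 0, 0, 0, 0], [0.2, 0, 0, 0, 0], [0.2, 0, 0, 0, 0], [0.2, 0, 0, 0, 0], [0.2, 0, 0, 0, 0], [0.2, 0, 0, 0, 0]]}}

```text
t: 5.78
eef_pos: [0.4699, 0.1237, 0.094]
ee_rot: [3.142, 0.0, -2.763]
force: [-0.3, 0.6, 0.1]
width: 0.0422
```

Emit:
{"method": "apply_moves", "body": {"moves": [[0.2, 0, 0, 0.005, 0], [0.2, 0, 0, 0.005, 0], [0.2, 0, 0, 0.005, 0], [0.2, 0, 0, 0, 0]]}}

```text
t: 6.12
eef_pos: [0.4691, 0.1232, 0.0776]
ee_rot: [-3.141, -0.002, -2.763]
force: [-0.7, -0.1, 0.8]
width: 0.0524
```

```bash
cat >> h.py <<'E'
def snap(name, both=True):
    from station import arm, eyes
    s=arm.get_state(); print("tcp box",box(s["eef_pos"][None]).round(1),s["force"].round(1),round(float(s["width"]),4),s["t"])
    a=[]
    for n,(x0,y0,w,h) in (("side",(340,230,130,108)),("scene",(260,80,100,83))):
        f=eyes.grab_frame(n); pickle.dump(f,open(f"pics/{n}{name}.pkl","wb"))
        a.append(cv2.resize(f["color"][y0:y0+h,x0:x0+w,::-1],(400,332),interpolation=cv2.INTER_CUBIC))
    cv2.imwrite(f"pics/s{name}.png",np.hstack(a))
E
python3 -c "
from h import *;snap('4')"
```

```text
tcp box [[-59.8 -34.4  77.6]] [-0.7 -0.1  0.8] 0.0524 6.1167
```

View pics/s4.png

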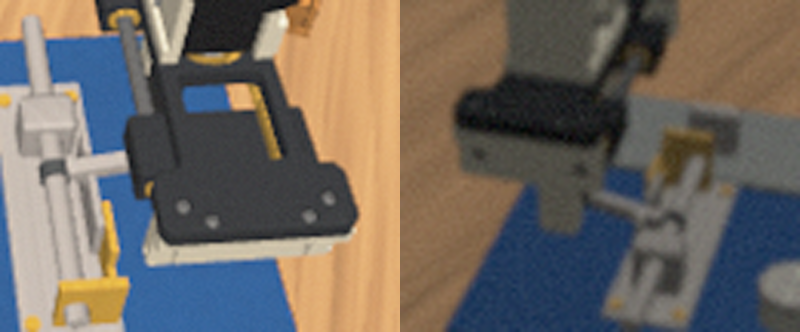

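The reported z is already below the box top with no contact, which confirms the offset. The -y finger now overlaps the sleeve end in the scene view at (560,215). I'll go down 15 mm more and close.

Emit:
{"method": "apply_moves", "body": {"moves": [[0.2, 0, 0, 0.005, 0], [0.2, 0, 0, 0.005, 0], [0.2, 0, 0, 0.005, 0], [0.2, 0, 0, 0, 0], [-1, 0, 0, 0, 0], [-1, 0, 0, 0, 0], [-1, 0, 0, 0, 0], [-1, 0, 0, 0, 0], [-1, 0, 0, 0, 0], [-1, 0, 0, 0, 0]]}}

```text
t: 7.05
eef_pos: [0.4701, 0.1237, 0.0642]
ee_rot: [-3.141, 0.0, -2.763]
force: [1.1, -0.4, 1.0]
width: 0.0237
```

```bash
python3 -c "
from h import *;snap('5')
f=pickle.load(open('pics/scene5.pkl','rb')); B=box(cloud(f))
m=(abs(B[...,0]+60)<12)&(B[...,1]<-40)&(B[...,1]>-75)&(B[...,2]>84)&(B[...,2]<130)
print(m.sum(),np.percentile(B[m][:,2],[0,2,10,50]),np.median(B[m],0))
"
```

```text
tcp box [[-58.7 -34.4  64.2]] [ 1.1 -0.4  1. ] 0.0237 7.05
60 [ 96.77652998  98.28142595 102.10507569 109.37460788] [-58.80189248 -63.34376984 109.37460788]
```

View pics/s5.png

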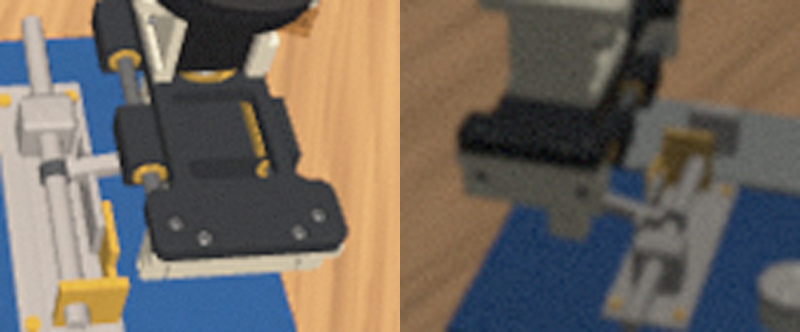

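The grip is on the sleeve (23.7 mm wide against 24 nominal). I'm lifting along the arc.

Emit:
{"method": "apply_moves", "body": {"moves": [[-1, -0.0011, 0, -0.0051, 0], [-1, -0.0016, 0, -0.005, 0], [-1, -0.002, 0, -0.0048, 0], [-1, -0.0024, 0, -0.0046, 0], [-1, 0, 0, 0, 0]]}}

```text
t: 7.57
eef_pos: [0.478, 0.127, 0.0849]
ee_rot: [3.142, 0.002, -2.762]
force: [4.2, -0.7, -2.6]
width: 0.0242
```

```bash
python3 -c "
from h import *;snap('6')"
```

```text
tcp box [[-50.1 -34.3  84.9]] [ 4.2 -0.7 -2.6] 0.0242 7.5667
```

View pics/s6.png

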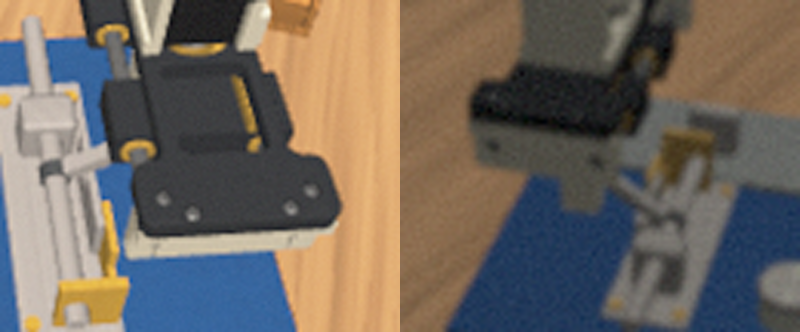

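Emit:
{"method": "apply_moves", "body": {"moves": [[-1, -0.0034, 0, -0.0041, 0], [-1, -0.0036, 0, -0.0039, 0], [-1, -0.0037, 0, -0.0037, 0], [-1, -0.004, 0, -0.0034, 0], [-1, -0.0042, 0, -0.0032, 0], [-1, -0.0044, 0, -0.0028, 0], [-1, 0, 0, 0, 0]]}}

```text
t: 8.25
eef_pos: [0.4992, 0.1353, 0.1052]
ee_rot: [-3.141, 0.001, -2.763]
force: [0.1, -1.3, 2.5]
width: 0.024
```

```bash
python3 -c "
from h import *;snap('7')"
```

```text
tcp box [[-27.3 -34.4 105.2]] [ 0.1 -1.3  2.5] 0.024 8.25
```

View pics/s7.png

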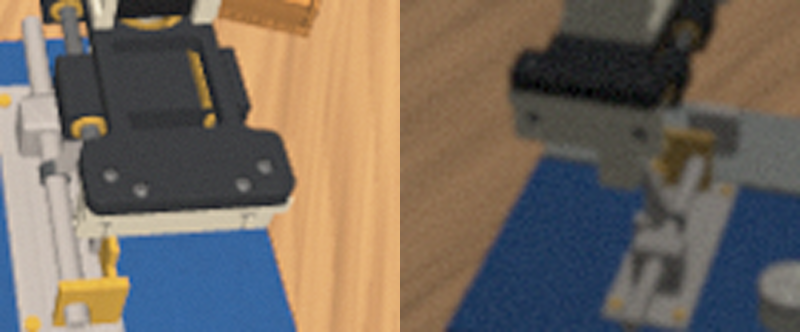

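Lifted: the tool is now about 62° round the arc (swing ≈0.9), and the scene crop shows the stem standing up. I'm sliding toward +y, fast for 40 mm and then gently.

Emit:
{"method": "apply_moves", "body": {"moves": [[-1, 0, 0.003, 0, 0], [-1, 0, 0.005, 0, 0], [-1, 0, 0.005, 0, 0], [-1, 0, 0.005, 0, 0], [-1, 0, 0.005, 0, 0], [-1, 0, 0.005, 0, 0], [-1, 0, 0.005, 0, 0], [-1, 0, 0.004, 0, 0], [-1, 0, 0.003, 0, 0], [-1, 0, 0, 0, 0]]}}

```text
t: 9.18
eef_pos: [0.4829, 0.1729, 0.1046]
ee_rot: [3.141, -0.0, -2.762]
force: [-2.3, -0.3, 3.3]
width: 0.0241
```

Emit:
{"method": "apply_moves", "body": {"moves": [[-1, 0, 0, 0, 0]]}}

```text
t: 9.27
eef_pos: [0.483, 0.1728, 0.1046]
ee_rot: [3.141, -0.0, -2.762]
force: [-3.2, 1.2, 2.5]
width: 0.0244
```

```bash
python3 -c "
from h import *;snap('8')"
```

```text
tcp box [[-28.6   6.5 104.6]] [-3.2  1.2  2.5] 0.0244 9.2667
```

View pics/s8.png

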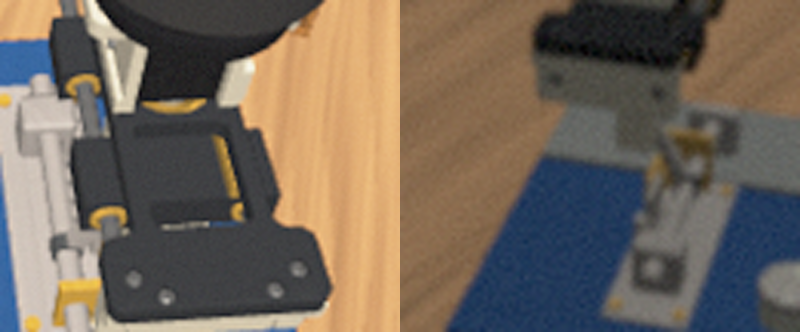

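Emit:
{"method": "apply_moves", "body": {"moves": [[-1, 0, 0.002, 0, 0], [-1, 0, 0.002, 0, 0], [-1, 0, 0.001, 0, 0], [-1, 0, 0.001, 0, 0], [-1, 0, 0.001, 0, 0], [-1, 0, 0.001, 0, 0], [-1, 0, 0.001, 0, 0], [-1, 0, 0.001, 0, 0]]}}

```text
t: 10.03
eef_pos: [0.4796, 0.1814, 0.1046]
ee_rot: [-3.142, -0.0, -2.763]
force: [-1.3, -2.8, 2.3]
width: 0.0241
```

```bash
cat > st.py <<'E'
from h import *
from station import arm
s=arm.get_state(); F=s["force"]; p=box(s["eef_pos"][None])[0]
print("t",round(s["t"],2),"tcp box",p.round(2),"bolt",round(p[1]+34.4,2),"F box",np.round([F[:2]@e1,F[:2]@e2,F[2]],1),"w",round(s["width"]*1000,1),"M",s["moment"].round(2))
E
python3 st.py
```

```text
t 10.03 tcp box [-28.57  15.7  104.56] bolt 50.1 F box [-2.3 -2.1  2.3] w 24.1 M [-1.38  0.33  0.05]
```

Emit:
{"method": "apply_moves", "body": {"moves": [[-1, 0, 0.001, 0, 0], [-1, 0, 0.001, 0, 0], [-1, 0, 0.001, 0, 0], [-1, 0, 0.001, 0, 0], [-1, 0, 0.001, 0, 0]]}}

```text
t: 10.45
eef_pos: [0.4777, 0.1861, 0.1045]
ee_rot: [-3.142, -0.0, -2.763]
force: [-0.7, -3.9, 3.9]
width: 0.0238
```

```bash
python3 st.py
```

```text
t 10.45 tcp box [-28.59  20.78 104.52] bolt 55.18 F box [-2.1 -3.3  3.9] w 23.8 M [-1.45  0.51 -0.01]
```

Emit:
{"method": "apply_moves", "body": {"moves": [[-1, 0, 0.001, 0, 0], [-1, 0, 0.001, 0, 0], [-1, 0, 0.001, 0, 0]]}}

```text
t: 10.7
eef_pos: [0.4766, 0.1889, 0.1045]
ee_rot: [-3.142, -0.0, -2.763]
force: [-1.4, -5.4, 4.3]
width: 0.0242
```

```bash
python3 st.py
```

```text
t 10.7 tcp box [-28.56  23.8  104.55] bolt 58.2 F box [-3.3 -4.5  4.3] w 24.2 M [-1.52  0.67  0.07]
```

Emit:
{"method": "apply_moves", "body": {"moves": [[-1, 0, 0.001, 0, 0], [-1, 0, 0.001, 0, 0]]}}

```text
t: 10.87
eef_pos: [0.4758, 0.1907, 0.1045]
ee_rot: [-3.142, -0.0, -2.763]
force: [-1.4, -3.8, 2.7]
width: 0.0241
```

```bash
python3 st.py
```

```text
t 10.87 tcp box [-28.58  25.77 104.52] bolt 60.17 F box [-2.7 -3.   2.7] w 24.1 M [-1.49  0.74 -0.05]
```

Emit:
{"method": "apply_moves", "body": {"moves": [[-1, 0, 0.0007, 0, 0], [-1, 0, 0.0007, 0, 0]]}}

```text
t: 11.03
eef_pos: [0.4753, 0.1921, 0.1045]
ee_rot: [3.142, -0.0, -2.763]
force: [-2.1, -4.5, 4.4]
width: 0.0243
```

```bash
python3 st.py
```

```text
t 11.03 tcp box [-28.52  27.2  104.55] bolt 61.6 F box [-3.6 -3.4  4.4] w 24.3 M [-1.56  0.67  0.09]
```

Emit:
{"method": "apply_moves", "body": {"moves": [[-1, 0, 0.0005, 0, 0], [-1, 0, 0.0005, 0, 0]]}}

```text
t: 11.2
eef_pos: [0.475, 0.193, 0.1046]
ee_rot: [3.142, -0.0, -2.763]
force: [-1.9, -5.0, 3.9]
width: 0.0238
```

```bash
python3 st.py
```

```text
t 11.2 tcp box [-28.48  28.15 104.58] bolt 62.55 F box [-3.6 -3.9  3.9] w 23.8 M [-1.49  0.77  0.04]
```

Emit:
{"method": "apply_moves", "body": {"moves": [[-1, 0, 0.0005, 0, 0], [-1, 0, 0.0005, 0, 0]]}}

```text
t: 11.37
eef_pos: [0.4747, 0.1938, 0.1046]
ee_rot: [-3.141, -0.0, -2.763]
force: [0.7, -7.0, 4.5]
width: 0.024
```

```bash
python3 st.py
```

```text
t 11.37 tcp box [-28.47  29.02 104.59] bolt 63.42 F box [-1.9 -6.7  4.5] w 24.0 M [-2.38  0.01  0.05]
```

Emit:
{"method": "apply_moves", "body": {"moves": [[-1, 0, 0.0005, 0, 0], [-1, 0, 0.0005, 0, 0]]}}

```text
t: 11.53
eef_pos: [0.4746, 0.1939, 0.1046]
ee_rot: [-3.14, -0.0, -2.763]
force: [3.6, -9.6, 2.1]
width: 0.024
```

```bash
python3 st.py
```

```text
t 11.53 tcp box [-28.53  29.16 104.58] bolt 63.56 F box [ -0.2 -10.2   2.1] w 24.0 M [-3.75 -1.01  0.01]
```

Contact: the y force rose from about 3.5 N to 10 N with the TCP stalled at y=29.1 mm (bolt ≈63.5, against about 62.5 from the images). I'm easing back to TCP y ≈23.6.

Emit:
{"method": "apply_moves", "body": {"moves": [[-1, 0, -0.001, 0, 0], [-1, 0, -0.001, 0, 0], [-1, 0, -0.001, 0, 0], [-1, 0, -0.001, 0, 0], [-1, 0, -0.001, 0, 0], [-1, 0, -0.001, 0, 0], [-1, 0, -0.0005, 0, 0], [-1, 0, 0, 0, 0]]}}

```text
t: 12.2
eef_pos: [0.4769, 0.1901, 0.1049]
ee_rot: [3.14, 0.002, -2.763]
force: [-4.4, 0.7, 5.5]
width: 0.0241
```

```bash
python3 st.py
```

```text
t 12.2 tcp box [-27.77  24.82 104.87] bolt 59.22 F box [-3.8  2.2  5.5] w 24.1 M [0.36 1.71 0.06]
```

Emit:
{"method": "apply_moves", "body": {"moves": [[-1, 0.0003, -0.0006, -0.0006, 0], [-1, 0.0003, -0.0006, -0.0004, 0], [-1, 0, 0, 0, 0]]}}

```text
t: 12.45
eef_pos: [0.4773, 0.1887, 0.1052]
ee_rot: [3.14, 0.002, -2.763]
force: [2.5, 4.3, -7.4]
width: 0.0239
```

```bash
python3 st.py; python3 -c "
from h import *;snap('9')"
```

```text
t 12.45 tcp box [-27.92  23.38 105.19] bolt 57.78 F box [ 4.   3.1 -7.4] w 23.9 M [ 1.59 -0.99  0.03]
tcp box [[-27.9  23.4 105.2]] [ 2.5  4.3 -7.4] 0.0239 12.45
```

View pics/s9.png

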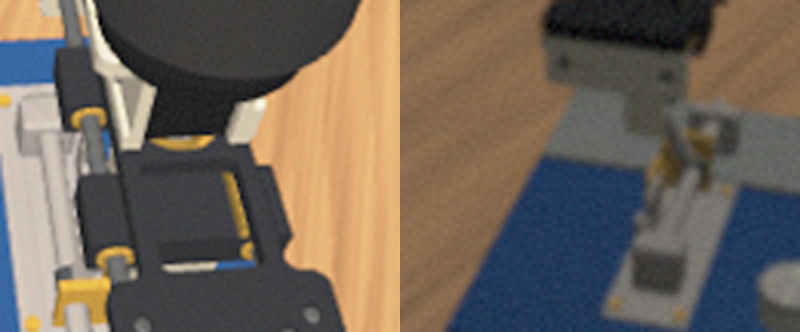

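I'm 5.6 mm back from contact, inside the notch window. I'll drop the grip to 3 N, so the pads slip before anything can be forced, and start down the arc.

Emit:
{"method": "apply_moves", "body": {"moves": [[-1, 0, 0, 0.0003, 0], [-1, 0.0022, 0, 0.0014, 0], [-1, 0.0022, 0, 0.0014, 0], [-1, 0.0021, 0, 0.0016, 0], [-1, 0.0021, 0, 0.0016, 0], [-1, 0, 0, 0, 0]], "newtons": 3}}

```text
t: 13.05
eef_pos: [0.4681, 0.184, 0.0989]
ee_rot: [3.142, -0.0, -2.763]
force: [1.0, 3.1, -4.9]
width: 0.0241
```

```bash
python3 st.py
```

```text
t 13.05 tcp box [-38.24  22.39  98.95] bolt 56.79 F box [ 2.1  2.5 -4.9] w 24.1 M [ 1.34 -0.35 -0.06]
```

Emit:
{"method": "apply_moves", "body": {"moves": [[-1, 0, 0.0008, 0, 0], [-1, 0, 0.0008, 0, 0], [-1, 0, 0, 0, 0]]}}

```text
t: 13.3
eef_pos: [0.4677, 0.1847, 0.0991]
ee_rot: [-3.14, -0.002, -2.763]
force: [2.6, -2.5, -4.0]
width: 0.024
```

```bash
python3 st.py
```

```text
t 13.3 tcp box [-38.38  23.22  99.07] bolt 57.62 F box [ 1.5 -3.2 -4. ] w 24.0 M [-0.73 -0.94 -0.  ]
```

Emit:
{"method": "apply_moves", "body": {"moves": [[-1, 0.0017, 0.0002, 0.002, 0], [-1, 0.0019, 0, 0.0018, 0], [-1, 0.0018, 0, 0.0019, 0], [-1, 0.0017, 0, 0.002, 0], [-1, 0, 0, 0, 0]]}}

```text
t: 13.72
eef_pos: [0.4602, 0.1824, 0.0911]
ee_rot: [-3.141, -0.002, -2.763]
force: [-3.3, -5.0, 1.8]
width: 0.0239
```

```bash
python3 st.py
```

```text
t 13.72 tcp box [-46.13  23.84  91.05] bolt 58.24 F box [-4.9 -3.4  1.8] w 23.9 M [-1.62  0.97 -0.03]
```

Emit:
{"method": "apply_moves", "body": {"moves": [[-1, 0.0019, 0, 0.0019, 0], [-1, 0.0018, 0, 0.002, 0], [-1, 0.0015, 0, 0.0021, 0], [-1, 0.0014, 0, 0.0021, 0], [-1, 0, 0, 0, 0]]}}

```text
t: 14.13
eef_pos: [0.4548, 0.1807, 0.0829]
ee_rot: [3.142, -0.0, -2.763]
force: [-0.6, -4.1, -0.9]
width: 0.0245
```

```bash
python3 st.py; python3 -c "
from h import *;snap('10')"
```

```text
t 14.13 tcp box [-51.8  24.2  82.9] bolt 58.6 F box [-2.  -3.6 -0.9] w 24.5 M [-1.29  0.24 -0.04]
tcp box [[-51.8  24.2  82.9]] [-0.6 -4.1 -0.9] 0.0245 14.1333
```

View pics/s10.png

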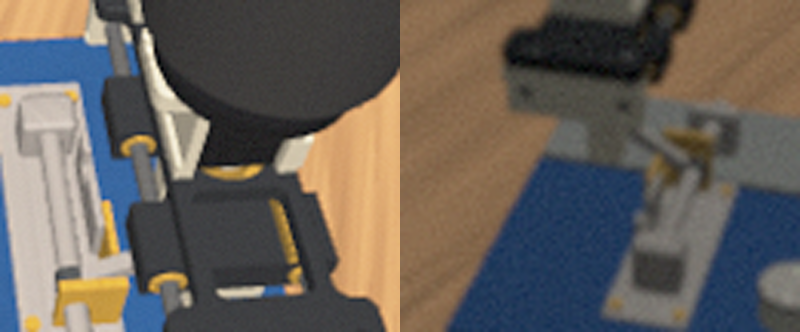

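The stem is now below the plate top inside the notch (side crop: stem at (105,265), just before the cheek at (90,300)), with low forces. Continuing down.

Emit:
{"method": "apply_moves", "body": {"moves": [[-1, 0.0013, -0.0003, 0.0023, 0], [-1, 0.0012, -0.0003, 0.0023, 0], [-1, 0.001, 0, 0.0024, 0], [-1, 0.001, 0, 0.0024, 0], [-1, 0, 0, 0, 0]]}}

```text
t: 14.65
eef_pos: [0.4508, 0.1788, 0.0735]
ee_rot: [3.141, -0.0, -2.763]
force: [-4.3, 0.5, -1.1]
width: 0.0239
```

```bash
python3 st.py
```

```text
t 14.65 tcp box [-56.2   23.96  73.47] bolt 58.36 F box [-3.8  2.1 -1.1] w 23.9 M [0.25 1.49 0.02]
```

Emit:
{"method": "apply_moves", "body": {"moves": [[-1, 0.001, 0, 0.0024, 0], [-1, 0.0009, 0, 0.0024, 0], [-1, 0.0007, 0, 0.0024, 0], [-1, 0, 0, 0, 0]]}}

```text
t: 14.98
eef_pos: [0.4489, 0.178, 0.0665]
ee_rot: [3.141, 0.0, -2.763]
force: [-2.1, 1.4, -0.4]
width: 0.0243
```

```bash
python3 st.py
```

```text
t 14.98 tcp box [-58.27  23.9   66.46] bolt 58.3 F box [-1.5  2.1 -0.4] w 24.3 M [0.78 0.96 0.  ]
```

Emit:
{"method": "apply_moves", "body": {"moves": [[-1, 0.0002, 0, 0.001, 0], [-1, 0, 0, 0, 0]]}}

```text
t: 15.15
eef_pos: [0.4488, 0.1778, 0.0657]
ee_rot: [3.141, 0.0, -2.763]
force: [-2.7, 2.2, -1.0]
width: 0.0238
```

```bash
python3 st.py;python3 -c "
from h import *;snap('11')"
```

```text
t 15.15 tcp box [-58.47  23.78  65.75] bolt 58.18 F box [-1.7  3.1 -1. ] w 23.8 M [ 0.84  1.01 -0.  ]
tcp box [[-58.5  23.8  65.7]] [-2.7  2.2 -1. ] 0.0238 15.15
```

View pics/s11.png

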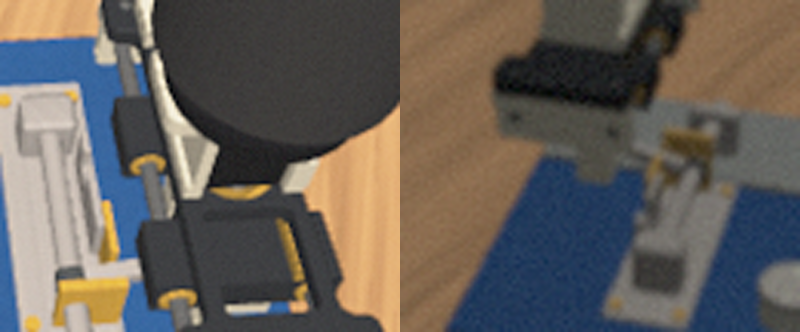

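Emit:
{"method": "apply_moves", "body": {"moves": [[-1, 0.0002, 0, 0.0008, 0], [-1, 0.0001, 0, 0.0007, 0], [-1, 0, 0, 0, 0]]}}

```text
t: 15.5
eef_pos: [0.4485, 0.1776, 0.0644]
ee_rot: [3.142, 0.0, -2.763]
force: [-2.0, 2.2, -0.8]
width: 0.0239
```

```bash
python3 st.py
```

```text
t 15.5 tcp box [-58.79  23.65  64.36] bolt 58.05 F box [-1.1  2.8 -0.8] w 23.9 M [0.86 0.88 0.05]
```

Emit:
{"method": "apply_moves", "body": {"moves": [[-1, 0.0001, 0, 0.0007, 0], [-1, 0, 0, 0, 0]]}}

```text
t: 15.67
eef_pos: [0.4484, 0.1775, 0.0637]
ee_rot: [3.142, 0.0, -2.763]
force: [-2.7, 2.4, -1.1]
width: 0.0241
```

```bash
python3 st.py
```

```text
t 15.67 tcp box [-58.91  23.63  63.66] bolt 58.03 F box [-1.6  3.2 -1.1] w 24.1 M [0.81 0.86 0.02]
```

Emit:
{"method": "apply_moves", "body": {"moves": [[-1, 0.0001, 0, 0.0007, 0], [-1, 0, 0, 0, 0]]}}

```text
t: 15.83
eef_pos: [0.4483, 0.1774, 0.0629]
ee_rot: [3.142, 0.0, -2.763]
force: [-2.1, 3.0, -0.7]
width: 0.0241
```

```bash
python3 st.py
```

```text
t 15.83 tcp box [-59.08  23.61  62.91] bolt 58.01 F box [-0.8  3.6 -0.7] w 24.1 M [0.87 0.82 0.03]
```

Emit:
{"method": "apply_moves", "body": {"moves": [[-1, 0.0001, 0, 0.0006, 0], [-1, 0, 0, 0, 0]]}}

```text
t: 16.0
eef_pos: [0.4482, 0.1774, 0.0624]
ee_rot: [-3.142, 0.0, -2.763]
force: [-3.2, 1.6, 1.2]
width: 0.0236
```

```bash
python3 st.py
```

```text
t 16.0 tcp box [-59.17  23.6   62.37] bolt 58.0 F box [-2.4  2.7  1.2] w 23.6 M [0.83 0.78 0.05]
```

Emit:
{"method": "apply_moves", "body": {"moves": [[-1, 0, 0, 0.0005, 0], [-1, 0, 0, 0, 0]]}}

```text
t: 16.17
eef_pos: [0.4483, 0.1774, 0.0621]
ee_rot: [-3.142, 0.0, -2.763]
force: [-2.7, 2.0, 3.7]
width: 0.0238
```

```bash
python3 st.py; python3 -c "
from h import *;snap('12')
from station import eyes
f=eyes.grab_frame('wrist'); cv2.imwrite('pics/w12.png',cv2.resize(f['color'][190:350,260:400,::-1],None,fx=3.7,fy=3.7))
B=box(cloud(f)); print([(v,B[v,325].round(0).tolist()) for v in range(215,290,5)])
"
```

```text
t 16.17 tcp box [-59.1   23.61  62.06] bolt 58.01 F box [-1.8  2.9  3.7] w 23.8 M [0.73 1.01 0.03]
tcp box [[-59.1  23.6  62.1]] [-2.7  2.   3.7] 0.0238 16.1667
[(215, [-73.0, 23.0, 80.0]), (220, [-69.0, 23.0, 79.0]), (225, [-65.0, 23.0, 78.0]), (230, [-62.0, 23.0, 79.0]), (235, [-59.0, 23.0, 79.0]), (240, [-55.0, 23.0, 79.0]), (245, [-67.0, 23.0, 111.0]), (250, [-66.0, 23.0, 115.0]), (255, [-64.0, 23.0, 117.0]), (260, [-62.0, 23.0, 118.0]), (265, [-60.0, 23.0, 119.0]), (270, [-90.0, 23.0, 176.0]), (275, [-89.0, 23.0, 177.0]), (280, [-87.0, 23.0, 178.0]), (285, [-86.0, 23.0, 179.0])]
```

View pics/s12.png

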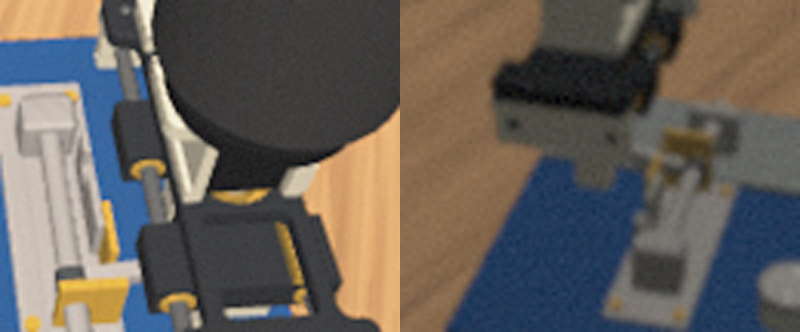

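View pics/w12.png

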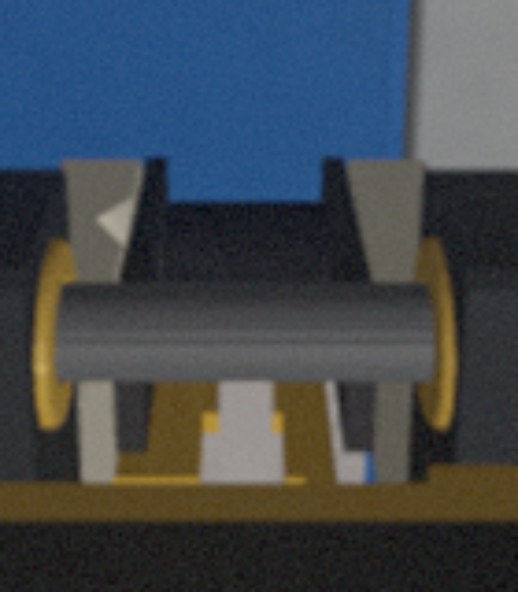

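The wrist view shows the stem (245,440) in the middle of the brass notch, with yellow plate on both sides at (210,422) and (278,422). The sleeve top is at z≈119, as at the start, and the force shows bottoming. I'll relieve slightly, open and rise.

Emit:
{"method": "apply_moves", "body": {"moves": [[-1, 0, 0, -0.0004, 0], [0.2, 0, 0, 0, 0], [0.2, 0, 0, 0, 0], [0.2, 0, 0, 0, 0], [0.2, 0, 0, 0, 0], [0.2, 0, 0, 0, 0], [0.2, 0, 0, 0, 0]]}}

```text
t: 16.9
eef_pos: [0.4481, 0.1772, 0.0622]
ee_rot: [-3.141, -0.0, -2.763]
force: [0.3, 0.2, -0.1]
width: 0.0519
```

```bash
python3 st.py
```

```text
t 16.9 tcp box [-59.32  23.5   62.19] bolt 57.9 F box [ 0.4  0.1 -0.1] w 51.9 M [ 0.07 -0.03 -0.02]
```

Released, with zero force. Rising and looking.

Emit:
{"method": "apply_moves", "body": {"moves": [[0.2, 0, 0, -0.01, 0], [0.2, 0, 0, -0.02, 0], [0.2, 0, 0, -0.03, 0], [0.2, 0, 0, -0.03, 0], [0.2, 0, 0, -0.03, 0], [0.2, 0, 0, 0, 0], [0.2, 0, 0, 0, 0]]}}

```text
t: 17.48
eef_pos: [0.449, 0.1781, 0.1841]
ee_rot: [3.14, 0.004, -2.763]
force: [-0.5, -0.8, -0.1]
width: 0.0528
```

```bash
python3 st.py
python3 - <<'E'
from h import *
from station import eyes
for n in ("side","wrist","scene"):
    f=eyes.grab_frame(n); pickle.dump(f,open(f"pics/{n}13.pkl","wb"))
    B=box(cloud(f)); col=f["color"].astype(int); x,y,z=B[...,0],B[...,1],B[...,2]
    for nm,m in (("knob",(col.max(-1)<70)&(abs(x+60)<14)&(abs(y-23.5)<25)&(z>95)&(z<160)),("stem",(x>-48)&(x<-30)&(abs(y-23.5)<12)&(z>98)&(z<140))):
        print(n,nm,m.sum(),[np.percentile(B[m][:,i],[2,50,98]).round(1).tolist() for i in range(3)] if m.sum() else 0)
    c0={"side":(250,200,240,200),"wrist":(220,100,280,233),"scene":(255,90,140,117)}[n]
    cv2.imwrite(f"pics/{n}13.png",cv2.resize(f["color"][c0[1]:c0[1]+c0[3],c0[0]:c0[0]+c0[2],::-1],(480,400),interpolation=cv2.INTER_CUBIC))
a=[cv2.resize(cv2.imread(f"pics/{n}13.png"),(400,333)) for n in ("side","wrist")]
cv2.imwrite("pics/s13.png",np.hstack(a))
E
```

```text
t 17.48 tcp box [-58.15  24.   184.05] bolt 58.4 F box [-0.8 -0.5 -0.1] w 52.8 M [-0.    0.05 -0.04]
side knob 143 [[-64.9, -58.0, -53.0], [14.5, 26.1, 35.4], [112.2, 118.6, 120.9]]
side stem 95 [[-47.4, -38.8, -30.4], [19.2, 25.0, 27.6], [103.9, 111.5, 114.8]]
wrist knob 395 [[-66.8, -61.2, -53.3], [13.1, 24.0, 34.9], [113.0, 118.3, 120.3]]
wrist stem 136 [[-47.6, -39.0, -30.5], [20.2, 23.5, 26.9], [109.7, 112.1, 114.3]]
scene knob 52 [[-65.5, -57.8, -49.1], [7.9, 13.7, 32.0], [108.9, 116.6, 120.6]]
scene stem 33 [[-47.0, -39.0, -30.6], [16.9, 19.9, 26.0], [104.1, 110.9, 114.6]]
```

View pics/s13.png

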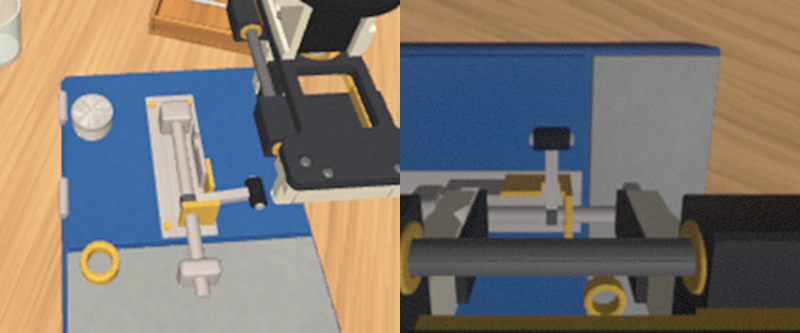

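The sleeve is down at side pixel (258,192), with the stem in the notch just before the cheek at (200,212), and the bolt tip is through the staple at (200,272). Heights match the starting fully-down pose (stem 112.1 mm both times). The gripper is clear, and the tin and bezel are unmoved, so I'm handing in.

```bash
python3 -c "
from station import job
print(job.job_done())"
```

```text
the job is handed in; nothing more can be done
None
```

The bolt is slid across, and its handle lies fully down in the notch just before the end stop, let go. I handed the job in at about 17.6 s of the 54 s allowed; it reports no verdict.

**How it went**
- **Lift and slide:** I pinched the sleeve by its ends, lifted it to a swing of about 0.9 rad and slid it across. It met the stop at a bolt travel of about 63.5 mm.
- **Ease back and lay down:** I eased it back about 5.5 mm, cut the grip to 3 N, laid the handle down until I felt it bottom, then released and rose clear.

**Last checks**
- **Bolt position:** travel was about 58 mm on release. The wrist view showed the stem in the brass notch with plate on both sides, and the bolt tip is through the staple.
- **Handle height:** the stem height was 112.1 mm, the same as fully down at the start. The sleeve top read 1–2 mm lower than at the start.
- **Forces:** the largest push into the stop was about 10 N on the wrist reading. The final press was about 4.7 N at the sleeve. By the 3:1 rule that is about 14 N on the plate, which is an estimate because the contact force was not measured directly. The wrist read zero after release.
- **Other things:** the tin and bezel looked unmoved in the pictures. I did not measure the things on the bench, but nothing came near them.

**What disagreed**
- **TCP height:** the real fingertips sat about 35 mm above the reported TCP, unlike the stated tool frame. My first grasp therefore closed in the air just above the sleeve, touching nothing. I corrected the height from the camera depth and regripped.
- **Scene camera:** it put the sleeve and stem a few millimetres off the other two cameras along the bolt. I relied on those two and on touch.

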